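Park the pipette case in its dock, past the post

ROBOT

A 6-joint arm with a two-finger parallel gripper is mounted at the origin on the work surface. World frame = base frame: x ahead of the robot, y to its left, z up, the work surface at z = 0. Lengths are in mm, angles in degrees, forces in N, time in s.
With the tool pointing down it reaches from about 275 to 1000 mm from the base axis. Payload 8.4 kg.
Tool frame: the origin (TCP) lies midway between the tips of the shut fingers; the grasp point (between the pads) lies 19 mm behind it; z points along the fingers, y is the line along which they close (so a half turn about z gives the same grasp; the last joint's range is limited). The gripper opens to 85 mm and grips with 20 to 120 N. Pads are 22 mm wide; open, the fingers measure 114 mm over their backs; the gripper's body (76 mm by 85 mm) begins 54 mm behind the grasp point. The pads swing forward as they close: fully open they stand 13 mm farther back than shut.
Start: joints at [-71.872, 20.225, 93.587, -0, 66.188, -0.138], TCP at [195.891, -593.511, 231.281] pointing down, gripper open.
Joint ranges: [-150.9, 150.9], [-52.94, 120.26], [3.33, 152.33], [-74.26, 254.26], [0, 154.13], [-172.89, 172.89]. Speed limits (degrees/s): [127.2, 127.2, 159.86, 180, 180, 180].

INTERFACE

Orientations are given as a 3x3 rotation matrix whose columns are the frame's x, y, z axes.
In Python, from bench import * gives the robot as it stands. The module is installed in compiled form; this text tells all that it offers.
- The arm moves only by the tool send_rows, never from a script. Its argument "motion" is a list of rows, each an object of numbers: "dx", "dy", "dz": the shift along the tool's x, y, z in mm; "ax", "ay", "az": the turn, a rotation vector about the tool's x, y, z in rad; "jaw": the opening, from -1 (shut) to 1 (fully open). In form: [{"dx": .., "dy": .., "dz": .., "ax": .., "ay": .., "az": .., "jaw": ..}, ...]. A call has 1 to 12 rows; each row is the pose to reach, as a shift and turn from the pose commanded when the call began, along the tool's axes at that moment; what a row does not reach only later rows make up. A row lasts 1/10 s, in which the tool goes at most 50 mm and 8.59 degrees, less where a joint would pass 70% of its speed; a pose out of reach is approached as far as the arm can. A call with a gripper value outside its range is refused whole. The fingers move at their own pace and stop on an object; "grip_force" is the grip in N (left out, the last holds). Time passes only in rows, so rows that repeat a pose let the fingers close. It gives the time, the measured TCP pose, the force, the opening and the grip force at its end, in the units of the state.
- observe(): the state, without advancing time (a new reading comes with each control period).
- snapshot(name): name is "scene" or "top" or "wrist"; returns (picture, depth): 384x512x3 uint8, red, green, blue; 384x512 float32, mm along the optical axis (not along the pixel's ray), 0 where there is no reading.
- camera_info(name): a dict with "vertical_fov" (degrees; the focal length in pixels is half the picture's height over the tangent of half this angle, whatever the lens; pixels are square), "cx", "cy" (the principal point, pixels), "dist_coeffs" ([k1, k2, p1, p2, k3] as OpenCV has them; the pictures are not rectified), "R" (3x3) and "t" (3): a world point X has camera coordinates R X + t. Camera axes: x right, y down, z forward; pixel columns grow to the right and rows downward; lengths in mm; the calibration is good to about 2 mm. A picture is of the moment at which its call begins: read the wrist's pose just before it. camera_info takes no time and is no camera call; for the wrist camera it gives the pose at the moment of the call.
- close_job(): hands the job in; it is judged then, once.
The state is a dict: "clock": time; "qpos": joint angles; "dq": joint speeds; "joint_torque": joint torques, N m; "ee_pos": TCP position; "tcp_rot": TCP orientation; "force": force on the tool from outside, world axes, zero at the start; "torque": the same for the moment, N m; "finger_gap": opening from 0.0 (shut) to 1.0 (fully open); "gripper_force": force on a finger pad.
Only numpy, scipy, OpenCV 4.12 (cv2) and the standard library are available. Lean on these libraries where they do the work, as an engineer would, in place of code of your own. Each camera call takes 0.05 s, during which the arm holds its last target. There are 200 camera calls.

TASK

Push the long grey pipette case along the bench into the plywood dock until its whole length lies flush against the back stop, between the two cheeks. The post in the mouth is in the way, so angle one end in behind it and then swing in the other end. Only push against its sides and ends with the fingers: never grip it, lift it or press on its top, and leave the bottles, cup and vials where they are.

Things in the scene. Friction and masses are not known exactly. Their poses are not given: they have to be found in the camera images.
- case: Closed grey plastic pipette case with black end caps: a bar 240 mm long, 40 wide, 36 high, about 0.4 kg (mass and friction vary), lying loose and flat on the bench, about crosswise before the dock's mouth. Two long half shells meet in a seam with two latches on top. Origin: centre of its underside; y along its length, x across, z up; at the start +x is the side towards the dock.
- case_near: The half shell of the case on the case's -x side (at the start the side towards the robot): its whole long -x face, fixed to the case. Its origin and axes are those of the case.
- case_far: The half shell of the case on the case's +x side (at the start the side towards the dock): its whole long +x face, fixed to the case. Its origin and axes are those of the case.
- dock: The bay: a low fixed plywood dock, open towards the robot: back stop and two cheeks 30 mm high, 12 thick; inside 290 mm wide (its y), 80 deep (its x), floor = bench (z 0). Origin: at the bench, middle of the back stop's inner face; x points out through the stop, so the mouth is at x = -80 mm. Case home: its origin at x = -20 mm, its y parallel to the dock's. A 45 mm high vial rack is behind it.
- post: Fixed upright steel post in the dock's mouth, 20 mm across, 45 high. Origin: on its axis at bench height; it stands at dock x = -80 mm and dock y = +75 or -75 mm (this varies). It leaves 70 mm free between itself and the back stop, and 210 mm between itself and the farther cheek, so the case cannot go in broadside.
- blank: A flat round steel cover, 38 mm across and flush with the bench (1 mm), over the other, unused socket, on the other side of the dock's middle. No obstacle. Origin at its centre.
- bottle1: Bystander: white plastic bottle, 60 mm across, 125 mm high. Origin: centre of its underside.
- bottle2: Bystander: white plastic jar, 56 mm across, 110 mm high. Origin: centre of its underside.
- cup: Bystander: open paper cup, 76 mm across, 95 mm high. Origin: centre of its underside.
- vial1: Bystander: small amber vial with black cap, 25 mm across, 48 mm high. Origin: centre of its underside.
- vial2: Bystander: another such vial, 25 mm across, 48 mm high. Origin: centre of its underside.
- vial3: Bystander: another such vial, 25 mm across, 48 mm high. Origin: centre of its underside.
Things that resemble listed ones, but are neither listed nor needed, are in the scene too. Several things look just like the case: the one meant starts farthest to the robot's right.

How it is judged:
By the outcome, as a careful person would: the job done as asked, in the order asked, and still so for the second after the job is handed in, with the robot touching nothing.
It also fails if it takes over 72 s, if anything falls off the work surface, if the arm or the gripper's body presses on something with over 40 N, if the wrist force passes 120 N, or if a joint passes its speed limit or range.

## Working session

There is one attempt and no reset: what is moved stays moved. The work goes in short steps, Python scripts to look and compute and a tool call to move; the robot and the scene stay as the last step left them, time stands still between calls to the robot, and variables do not carry over. Pictures are saved under pics/ and viewed, at most 10 in all, crops included, and the job is handed in when it is done.

Besides the shell and the picture viewer there is one more tool, called after "Request:" as name(argument=value, ...) on one line, values as JSON. send_rows: Moves the arm, as the interface text tells. Its arguments: {"type":"object","properties":{"motion":{"type":"array","items":{"type":"object","properties":{"dx":{"type":"number"},"dy":{"type":"number"},"dz":{"type":"number"},"ax":{"type":"number"},"ay":{"type":"number"},"az":{"type":"number"},"jaw":{"type":"number"}}}},"grip_force":{"type":"number"}},"required":["motion"]}

```bash
mkdir -p pics
cat > h.py <<'E'
from bench import *
import numpy as np, cv2
def K(ci):
    f=192/np.tan(np.radians(ci["vertical_fov"]/2)); return np.array([[f,0,ci["cx"]],[0,f,ci["cy"]],[0,0,1.]])
def ray(ci,px,z):
    "pixels -> world points on plane z"
    px=np.array(px,float).reshape(-1,1,2)
    u=cv2.undistortPoints(px,K(ci),np.array(ci["dist_coeffs"],float)).reshape(-1,2)
    R=np.array(ci["R"]);t=np.array(ci["t"]); c=-R.T@t
    d=np.c_[u,np.ones(len(u))]@R
    return c+d*((z-c[2])/d[:,2])[:,None]
def proj(ci,X):
    R=np.array(ci["R"]);t=np.array(ci["t"],float)
    return cv2.projectPoints(np.array(X,float).reshape(-1,1,3),cv2.Rodrigues(R)[0],t,K(ci),np.array(ci["dist_coeffs"],float))[0].reshape(-1,2)
def snap(n,f=None):
    ci=camera_info(n); p,d=snapshot(n)
    if f: cv2.imwrite("pics/"+f+".png",cv2.cvtColor(p,cv2.COLOR_RGB2BGR))
    return ci,p,d
E
python3 - <<'E'
from h import *
for n in("scene","top"):
    ci,p,d=snap(n,n+"0"); np.savez(n+"0.npz",p=p,d=d); print(n,{k:np.round(v,3).tolist() for k,v in ci.items()})
s=observe(); print(s["clock"],s["ee_pos"],s["tcp_rot"])
E
```

```text
scene {'vertical_fov': 52.887, 'cx': 257.476, 'cy': 188.89, 'dist_coeffs': [0.026, 0.0, 0.0, 0.0, 0.0], 'R': [[0.227, 0.974, -0.007], [0.657, -0.158, -0.737], [-0.719, 0.162, -0.676]], 't': [-125.629, -291.218, 1272.247]}
top {'vertical_fov': 48.054, 'cx': 255.844, 'cy': 195.027, 'dist_coeffs': [-0.005, 0.0, 0.0, 0.0, 0.0], 'R': [[-0.025, -0.999, -0.022], [-0.997, 0.026, -0.067], [0.068, 0.021, -0.997]], 't': [36.028, 483.126, 1262.839]}
0.1 [ 195.75296547 -593.09240719  230.65209068] [[ 9.49607396e-01  3.13441610e-01 -3.87575545e-04]
 [ 3.13441850e-01 -9.49606681e-01  1.16556022e-03]
 [-2.70925450e-06 -1.22830700e-03 -9.99999246e-01]]
```

View pics/top0.png

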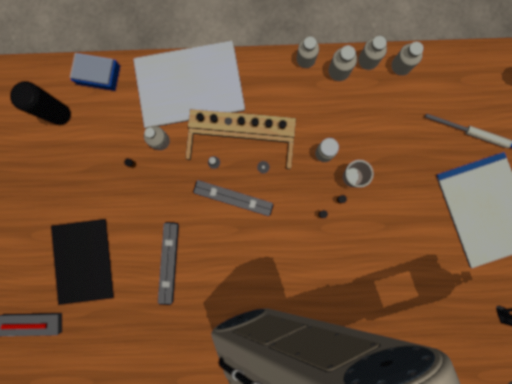

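View pics/scene0.png

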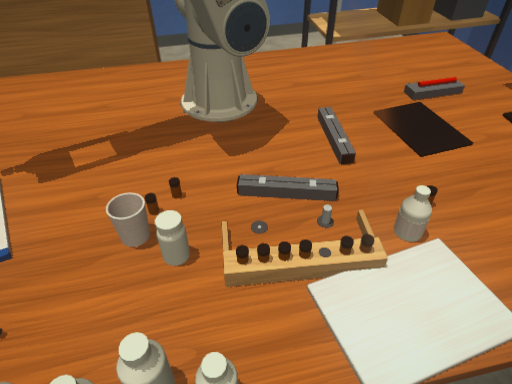

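Top view: the target case is at about (233,198), the dock with vials at (192..295,110..165). The post is at (214,161), so on the robot's left (dock y = +75), and the blank is at (263,167). Vials sit at (322,213) and (340,199), with the cup at (359,173), the jar at (328,149) and a bottle at (155,137).

```bash
cat >> h.py <<'E'
def heightmap(ci,d):
    "world xyz for each pixel from depth"
    v,u=np.mgrid[0:384,0:512]
    n=cv2.undistortPoints(np.c_[u.ravel(),v.ravel()].astype(float).reshape(-1,1,2),K(ci),np.array(ci["dist_coeffs"],float)).reshape(384,512,2)
    P=np.dstack([n,np.ones((384,512))])*d[...,None]
    return (P-np.array(ci["t"]))@np.array(ci["R"])
E
python3 - <<'E'
from h import *
for n in("top","scene"):
    ci=camera_info(n); z=np.load(n+"0.npz"); W=heightmap(ci,z["d"]); ok=z["d"]>0
    print(n,"bench z med",np.median(W[...,2][ok]))
    hsv=cv2.cvtColor(z["p"],cv2.COLOR_RGB2HSV)
    m=(ok&(W[...,2]>12)&(W[...,2]<140)&(W[...,0]>300)&(W[...,0]<800)&(abs(W[...,1])<420)).astype(np.uint8)
    k,l,st,c=cv2.connectedComponentsWithStats(m)
    for i in range(1,k):
        if st[i,4]<15: continue
        w=W[l==i]; sat=np.median(hsv[l==i][:,1])
        r=cv2.minAreaRect(w[:,:2].astype(np.float32))
        print("px",c[i].round(),"A",st[i,4],"ctr",np.round(r[0]),"size",np.round(r[1]),"ang",round(r[2],1),"ztop",np.percentile(w[:,2],[50,95]).round(),"sat",sat)
E
```

```text
top bench z med 0.9369490913394739
px [211. 119.] A 5679 ctr [697. 144.] size [477. 221.] ang 83.1 ztop [30. 82.] sat 53.0
px [326. 150.] A 402 ctr [ 603. -181.] size [52. 52.] ang 4.2 ztop [108. 113.] sat 7.0
px [129. 163.] A 81 ctr [587. 397.] size [22. 24.] ang 5.0 ztop [47. 52.] sat 149.0
px [212. 161.] A 46 ctr [586. 149.] size [17. 17.] ang 88.0 ztop [45. 50.] sat 14.0
px [359. 174.] A 435 ctr [ 530. -266.] size [74. 73.] ang 83.3 ztop [70. 96.] sat 46.0
px [233. 198.] A 1110 ctr [476.  92.] size [240.  40.] ang 71.5 ztop [36. 41.] sat 9.0
px [341. 199.] A 73 ctr [ 464. -224.] size [22. 22.] ang 44.4 ztop [47. 51.] sat 99.0
px [322. 214.] A 66 ctr [ 422. -169.] size [23. 23.] ang 88.6 ztop [47. 51.] sat 111.5
px [169. 241.] A 560 ctr [354. 282.] size [ 41. 111.] ang 84.9 ztop [36. 41.] sat 8.0
scene bench z med 1.2354286323567099
px [342. 145.] A 578 ctr [357. 278.] size [ 41. 116.] ang 85.5 ztop [36. 39.] sat 31.5
px [287. 185.] A 1851 ctr [480.  89.] size [240.  44.] ang 71.2 ztop [36. 39.] sat 33.0
px [175. 185.] A 174 ctr [ 426. -171.] size [25. 24.] ang 29.1 ztop [40. 50.] sat 189.5
px [415. 212.] A 1507 ctr [640. 349.] size [ 62. 152.] ang 28.8 ztop [ 71. 126.] sat 54.0
px [131. 215.] A 1901 ctr [ 512. -263.] size [ 76. 124.] ang 76.7 ztop [66. 96.] sat 63.0
px [326. 212.] A 138 ctr [591. 147.] size [19. 19.] ang 39.6 ztop [36. 47.] sat 33.0
px [343. 265.] A 10948 ctr [699. 142.] size [477. 218.] ang 83.5 ztop [22. 76.] sat 113.0
px [172. 236.] A 1392 ctr [ 612. -185.] size [53. 55.] ang 60.2 ztop [ 82. 112.] sat 51.0
```

```bash
python3 - <<'E'
from h import *
for n in("top","scene"):
    ci=camera_info(n); z=np.load(n+"0.npz"); W=heightmap(ci,z["d"]); ok=z["d"]>0
    X=W[...,0];Y=W[...,1];Z=W[...,2]
    m=(ok&(Z>24)&(Z<36)&(X>540)&(X<720)&(Y>-80)&(Y<300))
    hsv=cv2.cvtColor(z["p"],cv2.COLOR_RGB2HSV); m&=(hsv[...,1]>60)
    k,l,st,c=cv2.connectedComponentsWithStats(m.astype(np.uint8),connectivity=8)
    i=1+np.argmax(st[1:,4]); w=W[l==i]
    cv2.imwrite(f"pics/m_{n}.png",cv2.resize((l==i).astype(np.uint8)[90:300,150:410]*255,None,fx=2,fy=2))
    r=cv2.minAreaRect(w[:,:2].astype(np.float32)); print(n,len(w),r,cv2.boxPoints(r).round(1).tolist(), np.median(w[:,2]))
    b=W[(l==i)]
    # cheek extreme points along candidate axis
    for a in np.radians([2,4,6,8]):
        e=np.array([np.cos(a),-np.sin(a)]); q=b[:,:2]@e; s=b[:,:2]@np.array([np.sin(a),np.cos(a)])
        print(round(np.degrees(a)),np.percentile(q,[0.5,99.5]).round(1),np.percentile(s,[.5,99.5]).round(1))
    # blank, dark flat disc near other socket handled via colour
E
python3 - <<'E'
import cv2,numpy as np
a=cv2.imread('pics/m_top.png');b=cv2.imread('pics/m_scene.png');t=cv2.resize(cv2.imread('pics/top0.png')[90:230,150:410],None,fx=2.9,fy=2.9)[:, :754]
o=np.zeros((590,780,3),np.uint8)
s=lambda x:cv2.resize(x,(380,290))
o[:290,:380]=s(a);o[:290,390:770]=s(b);o[300:590,:540]=cv2.resize(t,(540,290));cv2.imwrite('pics/cmp.png',o)
E
```

```text
top 661 ((624.1709594726562, 70.96044158935547), (313.488525390625, 93.34266662597656), 83.18436431884766) [[559.2000122070312, -79.0999984741211], [651.9000244140625, -90.19999694824219], [689.0999755859375, 221.10000610351562], [596.4000244140625, 232.10000610351562]] 30.124720273820397
2 [563.5 678. ] [-59.6 249.4]
4 [565.2 670. ] [-39.8 270.6]
6 [566.2 661.1] [-19.7 291.7]
8 [560.9 656. ] [  0.4 313. ]
scene 179 ((639.0263061523438, 217.60025024414062), (12.297372817993164, 81.57991790771484), 83.36559295654297) [[597.7999877929688, 216.1999969482422], [678.7999877929688, 206.8000030517578], [680.2999877929688, 219.0], [599.2000122070312, 228.39999389648438]] 30.8913485047353
2 [591.8 671. ] [231.9 247.7]
4 [583.  662.1] [254.7 268.8]
6 [573.5 652.4] [277.  289.5]
8 [563.2 642. ] [297.8 310.7]
```

View pics/cmp.png

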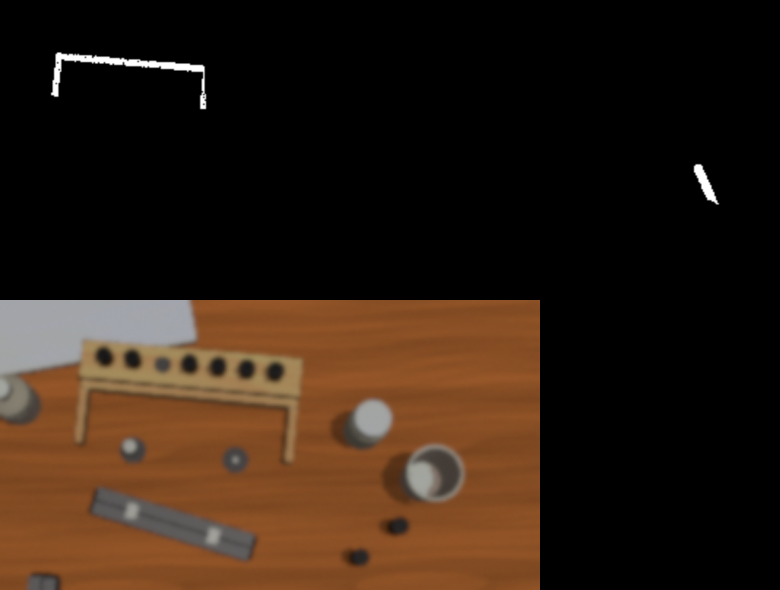

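Masks confirm the dock: its outline is a 313 x 93 mm rectangle (expected 314 x 92), turned -6.8° with its origin near (659,66). The post fits dock (-80,+75). The case is at dock (-184,3), with its left end already tilted 12° inward.

My plan has four pushes:
1. Push the left end about 55 mm to the right.
2. Push broadside with a slight turn to a 20° tilt.
3. Push the right end so the left end goes in behind the post.
4. Swing the right end in and press it home.

```bash
cat >> h.py <<'E'
A=np.radians(-6.8); DX=np.array([np.cos(A),np.sin(A)]); DY=np.array([-np.sin(A),np.cos(A)])
OC={"top":np.array([657.9,67.]),"scene":np.array([661.,64.]),"robot":np.array([659.5,65.5])}
def todock(p,n="robot"): q=np.array(p)[:2]-OC[n]; return np.array([q@DX,q@DY])
def case(n,prev,f=None):
    "case pose (cx,cy,tilt deg; + = left end inward) in dock axes, near prev centre"
    ci,p,d=snap(n,f); W=heightmap(ci,d); Z=W[...,2]; hsv=cv2.cvtColor(p,cv2.COLOR_RGB2HSV)
    q=W[...,:2]-OC[n]; D=np.dstack([q@DX,q@DY])
    m=(d>0)&(Z>31)&(Z<41)&(hsv[...,1]<90)&(np.hypot(D[...,0]-prev[0],D[...,1]-prev[1])<150)&(D[...,0]<1.5)
    k,l,st,c=cv2.connectedComponentsWithStats(m.astype(np.uint8)); i=1+np.argmax(st[1:,4])
    r=cv2.minAreaRect(D[l==i].astype(np.float32)); b=cv2.boxPoints(r)
    e=[b[1]-b[0],b[2]-b[1]]; L=max(e,key=np.linalg.norm); L=L*np.sign(L[1])
    print(n,"case dock",np.round(r[0],1),"size",np.round(sorted(r[1]),1),"tilt",round(np.degrees(np.arctan2(L[0],L[1])),1),"A",st[i,4])
def go(x,y,z,tilt,yalong="y"):
    "row to reach dock (x,y), height z, tool y along case y or x axis at that tilt"
    s=observe(); R=np.array(s["tcp_rot"]); w=OC["robot"]+x*DX+y*DY
    d=R.T@(np.array([w[0],w[1],z])-s["ee_pos"])
    want=-6.8-tilt+(90 if yalong=="y" else 0); cur=np.degrees(np.arctan2(R[1,1],R[0,1]))
    t=(want-cur+90)%180-90
    print("clock",round(s["clock"],2),"tool dock",todock(s["ee_pos"]).round(1),"z",round(s["ee_pos"][2],1),"q6",round(s["qpos"][5]),"| dx %.1f dy %.1f dz %.1f az %.3f"%(*d,-np.radians(t)),"(yaw %.0f) force"%t,np.round(s["force"],1), "tool x in dock",np.round([R[:2,0]@DX,R[:2,0]@DY],2))
E
python3 - <<'E'
from h import *
case("top",(-184,3)); case("scene",(-184,3))
c=np.array([-184,3]); t=np.radians(11.7); a=np.array([np.sin(t),np.cos(t)])
print(c+155*a); go(*(c+155*a),150,11.7,"x")
E
```

```text
top case dock [-183.2    3.6] size [ 38.3 234.2] tilt 11.8 A 977
scene case dock [-181.2    4.2] size [ 41.  233.3] tilt 11.9 A 1179
[-152.56796922  154.77953565]
clock 0.2 tool dock [-382.4 -709. ] z 230.8 q6 0 | dx 574.1 dy -685.0 dz 81.4 az -0.929 (yaw 53) force [0.8 0.6 0.3] tool x in dock [0.91 0.42]
```

Request:
send_rows(motion=[{"dx":380,"dy":-455,"az":-0.929,"jaw":-0.7},{"dx":380,"dy":-455,"az":-0.929,"jaw":-0.7},{"dx":380,"dy":-455,"az":-0.929,"jaw":-0.7},{"dx":380,"dy":-455,"az":-0.929,"jaw":-0.7},{"dx":380,"dy":-455,"az":-0.929,"jaw":-0.7},{"dx":380,"dy":-455,"az":-0.929,"jaw":-0.7},{"dx":380,"dy":-455,"az":-0.929,"jaw":-0.7},{"dx":380,"dy":-455,"az":-0.929,"jaw":-0.7},{"dx":380,"dy":-455,"az":-0.929,"jaw":-0.7},{"dx":380,"dy":-455,"az":-0.929,"jaw":-0.7},{"dx":380,"dy":-455,"az":-0.929,"jaw":-0.7},{"dx":380,"dy":-455,"az":-0.929,"jaw":-0.7}])

```text
invalid input at $.motion[0]: expected keys dx, dy, dz, ax, ay, az, jaw
```

Run:
```python
from h import *
go(-152.6,154.8,10,11.7,"x"); print(observe()["finger_gap"])
```

```text
clock 0.2 tool dock [-382.4 -709. ] z 230.8 q6 0 | dx 574.1 dy -684.9 dz 221.4 az -0.929 (yaw 53) force [0.8 0.6 0.3] tool x in dock [0.91 0.42]
1.0039528245086444
```

All seven keys are required.

Request:
send_rows(motion=[{"dx":380,"dy":-455,"dz":0,"ax":0,"ay":0,"az":-0.929,"jaw":-0.7},{"dx":380,"dy":-455,"dz":0,"ax":0,"ay":0,"az":-0.929,"jaw":-0.7},{"dx":380,"dy":-455,"dz":0,"ax":0,"ay":0,"az":-0.929,"jaw":-0.7},{"dx":380,"dy":-455,"dz":0,"ax":0,"ay":0,"az":-0.929,"jaw":-0.7},{"dx":380,"dy":-455,"dz":0,"ax":0,"ay":0,"az":-0.929,"jaw":-0.7},{"dx":380,"dy":-455,"dz":0,"ax":0,"ay":0,"az":-0.929,"jaw":-0.7},{"dx":380,"dy":-455,"dz":0,"ax":0,"ay":0,"az":-0.929,"jaw":-0.7},{"dx":380,"dy":-455,"dz":0,"ax":0,"ay":0,"az":-0.929,"jaw":-0.7},{"dx":380,"dy":-455,"dz":0,"ax":0,"ay":0,"az":-0.929,"jaw":-0.7},{"dx":380,"dy":-455,"dz":0,"ax":0,"ay":0,"az":-0.929,"jaw":-0.7},{"dx":380,"dy":-455,"dz":0,"ax":0,"ay":0,"az":-0.929,"jaw":-0.7},{"dx":380,"dy":-455,"dz":0,"ax":0,"ay":0,"az":-0.929,"jaw":-0.7}])

```text
clock: 1.4
ee_pos: [414.6, -40.0, 231.5]
tcp_rot: [[0.317, 0.948, 0.001], [0.948, -0.317, 0.0], [0.0, 0.001, -1.0]]
force: [1.0, -0.3, 0.3]
finger_gap: 0.15
gripper_force: 0.0
```

Run:
```python
from h import *
go(-152.6,154.8,10,11.7,"x"); print(observe()["finger_gap"])
```

```text
clock 1.4 tool dock [-230.7 -133.7] z 231.5 q6 13 | dx 298.3 dy 17.9 dz 221.7 az 0.000 (yaw -0) force [ 1.  -0.3  0.3] tool x in dock [0.2  0.98]
0.14952329792372543
```

Request:
send_rows(motion=[{"dx":298,"dy":18,"dz":0,"ax":0,"ay":0,"az":0,"jaw":-0.7},{"dx":298,"dy":18,"dz":0,"ax":0,"ay":0,"az":0,"jaw":-0.7},{"dx":298,"dy":18,"dz":0,"ax":0,"ay":0,"az":0,"jaw":-0.7},{"dx":298,"dy":18,"dz":0,"ax":0,"ay":0,"az":0,"jaw":-0.7},{"dx":298,"dy":18,"dz":0,"ax":0,"ay":0,"az":0,"jaw":-0.7},{"dx":298,"dy":18,"dz":0,"ax":0,"ay":0,"az":0,"jaw":-0.7},{"dx":298,"dy":18,"dz":50,"ax":0,"ay":0,"az":0,"jaw":-0.7},{"dx":298,"dy":18,"dz":100,"ax":0,"ay":0,"az":0,"jaw":-0.7},{"dx":298,"dy":18,"dz":150,"ax":0,"ay":0,"az":0,"jaw":-0.7},{"dx":298,"dy":18,"dz":190,"ax":0,"ay":0,"az":0,"jaw":-0.7},{"dx":298,"dy":18,"dz":222,"ax":0,"ay":0,"az":0,"jaw":-0.7},{"dx":298,"dy":18,"dz":222,"ax":0,"ay":0,"az":0,"jaw":-0.7}])

```text
clock: 2.6
ee_pos: [522.6, 233.2, 5.2]
tcp_rot: [[0.317, 0.948, -0.007], [0.948, -0.317, -0.003], [-0.005, -0.006, -1.0]]
force: [0.7, -0.3, 0.4]
finger_gap: 0.149
gripper_force: 0.0
```

Run:
```python
from h import *
go(-152.6,154.8,10,11.7,"x"); case("scene",(-184,3),"s1")
```

```text
clock 2.6 tool dock [-155.8  150.3] z 5.2 q6 42 | dx 5.0 dy 2.2 dz -4.8 az -0.000 (yaw 0) force [ 0.7 -0.3  0.4] tool x in dock [0.2  0.98]
scene case dock [-181.3    4.7] size [ 41.9 234.5] tilt 11.7 A 1188
```

View pics/s1.png

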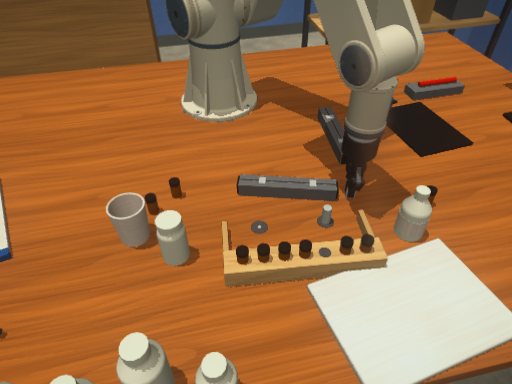

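The fingers stand beside the case's left end at (354,185), with the end cap at (337,190). Next I push along the axis.

Request:
send_rows(motion=[{"dx":-10,"dy":3,"dz":-5,"ax":0,"ay":0,"az":0,"jaw":-0.7},{"dx":-17,"dy":3,"dz":-5,"ax":0,"ay":0,"az":0,"jaw":-0.7},{"dx":-23,"dy":3,"dz":-5,"ax":0,"ay":0,"az":0,"jaw":-0.7},{"dx":-29,"dy":3,"dz":-5,"ax":0,"ay":0,"az":0,"jaw":-0.7},{"dx":-35,"dy":3,"dz":-5,"ax":0,"ay":0,"az":0,"jaw":-0.7},{"dx":-41,"dy":3,"dz":-5,"ax":0,"ay":0,"az":0,"jaw":-0.7},{"dx":-47,"dy":3,"dz":-5,"ax":0,"ay":0,"az":0,"jaw":-0.7},{"dx":-53,"dy":3,"dz":-5,"ax":0,"ay":0,"az":0,"jaw":-0.7},{"dx":-59,"dy":3,"dz":-5,"ax":0,"ay":0,"az":0,"jaw":-0.7},{"dx":-65,"dy":3,"dz":-5,"ax":0,"ay":0,"az":0,"jaw":-0.7},{"dx":-70,"dy":3,"dz":-5,"ax":0,"ay":0,"az":0,"jaw":-0.7},{"dx":-73,"dy":3,"dz":-5,"ax":0,"ay":0,"az":0,"jaw":-0.7}])

```text
clock: 3.85
ee_pos: [507.5, 164.9, 16.1]
tcp_rot: [[0.318, 0.948, 0.005], [0.948, -0.318, 0.002], [0.004, 0.004, -1.0]]
force: [1.6, 4.9, 4.6]
finger_gap: 0.155
gripper_force: 3.0
```

Run:
```python
from h import *
go(-152.6,154.8,10,11.7,"x"); case("scene",(-194,-50));case("top",(-194,-50))
```

```text
clock 3.85 tool dock [-162.7   80.7] z 16.1 q6 36 | dx 74.6 dy -5.2 dz 6.4 az -0.001 (yaw 0) force [1.6 4.9 4.6] tool x in dock [0.2  0.98]
scene case dock [-192.5  -47.1] size [ 42.  231.7] tilt 11.9 A 1164
top case dock [-196.1  -61. ] size [ 38.1 206.8] tilt 11.7 A 838
```

Run:
```python
from h import *
t=np.radians(11.8); n=np.array([np.cos(t),-np.sin(t)]); c=np.array([-193.,-47.5]); p=c-58*n
print(p); go(*p,2,11.8,"y")
```

```text
[-249.77430855  -35.63922899]
clock 3.95 tool dock [-163.1   80.4] z 15.9 q6 36 | dx -131.3 dy -61.3 dz 13.3 az -1.570 (yaw 90) force [2.8 3.9 2.9] tool x in dock [0.2  0.98]
```

Request:
send_rows(motion=[{"dx":20,"dy":0,"dz":0,"ax":0,"ay":0,"az":0,"jaw":-0.7},{"dx":20,"dy":0,"dz":-45,"ax":0,"ay":0,"az":0,"jaw":-0.7},{"dx":20,"dy":0,"dz":-85,"ax":0,"ay":0,"az":0,"jaw":-0.7},{"dx":-131,"dy":-61,"dz":-85,"ax":0,"ay":0,"az":-1.57,"jaw":1},{"dx":-131,"dy":-61,"dz":-85,"ax":0,"ay":0,"az":-1.57,"jaw":1},{"dx":-131,"dy":-61,"dz":-85,"ax":0,"ay":0,"az":-1.57,"jaw":1},{"dx":-131,"dy":-61,"dz":-85,"ax":0,"ay":0,"az":-1.57,"jaw":1},{"dx":-131,"dy":-61,"dz":-85,"ax":0,"ay":0,"az":-1.57,"jaw":1},{"dx":-131,"dy":-61,"dz":-85,"ax":0,"ay":0,"az":-1.57,"jaw":1},{"dx":-131,"dy":-61,"dz":-85,"ax":0,"ay":0,"az":-1.57,"jaw":1},{"dx":-131,"dy":-61,"dz":-85,"ax":0,"ay":0,"az":-1.57,"jaw":1},{"dx":-131,"dy":-61,"dz":-85,"ax":0,"ay":0,"az":-1.57,"jaw":1}])

```text
clock: 5.15
ee_pos: [406.1, 60.1, 99.4]
tcp_rot: [[-0.859, 0.512, -0.001], [0.512, 0.859, -0.0], [0.001, -0.001, -1.0]]
force: [-0.3, 1.1, -0.7]
finger_gap: 1.0
gripper_force: 0.0
```

Run:
```python
from h import *
case("scene",(-194,-50))
go(-249.8,-35.6,2,11.8,"y");
```

```text
scene case dock [-192.   -47.2] size [ 41.9 231.7] tilt 11.2 A 1161
clock 5.2 tool dock [-250.9  -35.4] z 99.4 q6 -52 | dx -1.2 dy 0.3 dz 97.4 az -0.204 (yaw 12) force [-0.1  0.8  0.7] tool x in dock [-0.92  0.4 ]
```

Request:
send_rows(motion=[{"dx":-1,"dy":0,"dz":0,"ax":0,"ay":0,"az":-0.204,"jaw":1},{"dx":-1,"dy":0,"dz":40,"ax":0,"ay":0,"az":-0.204,"jaw":1},{"dx":-1,"dy":0,"dz":75,"ax":0,"ay":0,"az":-0.204,"jaw":1},{"dx":-1,"dy":0,"dz":95,"ax":0,"ay":0,"az":-0.204,"jaw":1},{"dx":-1,"dy":0,"dz":95,"ax":0,"ay":0,"az":-0.204,"jaw":1},{"dx":-1,"dy":0,"dz":95,"ax":0,"ay":0,"az":-0.204,"jaw":1}])

```text
clock: 5.8
ee_pos: [406.8, 59.3, 4.4]
tcp_rot: [[-0.942, 0.335, -0.001], [0.335, 0.942, -0.0], [0.001, -0.001, -1.0]]
force: [-0.9, 0.1, 0.0]
finger_gap: 0.998
gripper_force: 0.0
```

Run:
```python
from h import *
t=np.radians(20); n=np.array([np.cos(t),-np.sin(t)]); c=np.array([-94,-83.]); p=c-31*n
print("end tool",p); go(*p,2,20,"y")
```

```text
end tool [-123.13047124  -72.39737556]
clock 5.8 tool dock [-250.2  -36.1] z 4.4 q6 -62 | dx -131.9 dy -7.4 dz 2.2 az 0.126 (yaw -7) force [-0.9  0.1  0. ] tool x in dock [-0.98  0.22]
```

Request:
send_rows(motion=[{"dx":-14,"dy":0,"dz":2,"ax":0,"ay":0,"az":0,"jaw":1},{"dx":-22,"dy":0,"dz":2,"ax":0,"ay":0,"az":0,"jaw":1},{"dx":-28,"dy":0,"dz":2,"ax":0,"ay":0,"az":0.005,"jaw":1},{"dx":-35,"dy":0,"dz":2,"ax":0,"ay":0,"az":0.01,"jaw":1},{"dx":-42,"dy":-1,"dz":2,"ax":0,"ay":0,"az":0.018,"jaw":1},{"dx":-49,"dy":-1,"dz":2,"ax":0,"ay":0,"az":0.027,"jaw":1},{"dx":-56,"dy":-2,"dz":2,"ax":0,"ay":0,"az":0.036,"jaw":1},{"dx":-63,"dy":-2,"dz":2,"ax":0,"ay":0,"az":0.045,"jaw":1},{"dx":-70,"dy":-3,"dz":2,"ax":0,"ay":0,"az":0.054,"jaw":1},{"dx":-77,"dy":-3,"dz":2,"ax":0,"ay":0,"az":0.063,"jaw":1},{"dx":-83,"dy":-4,"dz":2,"ax":0,"ay":0,"az":0.072,"jaw":1},{"dx":-86,"dy":-4,"dz":2,"ax":0,"ay":0,"az":0.076,"jaw":1}])

```text
clock: 7.0
ee_pos: [487.0, 26.2, 2.5]
tcp_rot: [[-0.914, 0.405, -0.0], [0.405, 0.914, -0.0], [0.0, -0.0, -1.0]]
force: [-5.2, 2.4, 5.1]
finger_gap: 1.006
gripper_force: 3.1
```

Run:
```python
from h import *
t=np.radians(20); n=np.array([np.cos(t),-np.sin(t)]); c=np.array([-94,-83.]); p=c-31*n
case("scene",(-140,-60)); case("top",(-140,-60)); go(*p,2,20,"y")
```

```text
scene case dock [-138.   -65.8] size [ 48.7 235.2] tilt 17.0 A 1347
top case dock [-163.2 -156.3] size [39.5 48.6] tilt 16.2 A 177
clock 7.1 tool dock [-166.3  -59.4] z 2.5 q6 -63 | dx -45.1 dy 0.2 dz 0.5 az 0.051 (yaw -3) force [-1.4  0.4  0.4] tool x in dock [-0.96  0.29]
```

Request:
send_rows(motion=[{"dx":-5,"dy":0,"dz":0,"ax":0,"ay":0,"az":0.006,"jaw":1},{"dx":-11,"dy":0,"dz":0,"ax":0,"ay":0,"az":0.013,"jaw":1},{"dx":-18,"dy":0,"dz":0,"ax":0,"ay":0,"az":0.021,"jaw":1},{"dx":-25,"dy":0,"dz":0,"ax":0,"ay":0,"az":0.029,"jaw":1},{"dx":-32,"dy":0,"dz":0,"ax":0,"ay":0,"az":0.037,"jaw":1},{"dx":-38,"dy":0,"dz":0,"ax":0,"ay":0,"az":0.044,"jaw":1},{"dx":-42,"dy":0,"dz":0,"ax":0,"ay":0,"az":0.049,"jaw":1},{"dx":-45,"dy":0,"dz":0,"ax":0,"ay":0,"az":0.052,"jaw":1},{"dx":-45,"dy":0,"dz":0,"ax":0,"ay":0,"az":0.052,"jaw":1}])

```text
clock: 8.0
ee_pos: [528.3, 8.1, 2.3]
tcp_rot: [[-0.892, 0.451, 0.001], [0.451, 0.892, -0.0], [-0.001, 0.0, -1.0]]
force: [-0.9, -0.1, -0.3]
finger_gap: 1.002
gripper_force: 0.4
```

Run:
```python
from h import *
t=np.radians(20); n=np.array([np.cos(t),-np.sin(t)]); c=np.array([-94,-83.]); p=c-31*n
case("scene",(-95,-80),"s2"); go(*p,2,20,"y")
```

```text
scene case dock [-95.2 -79.8] size [ 47.8 236.1] tilt 19.8 A 1517
clock 8.05 tool dock [-123.4  -72.4] z 2.3 q6 -62 | dx -0.3 dy 0.2 dz 0.3 az -0.000 (yaw 0) force [0.5 0.4 0.2] tool x in dock [-0.94  0.34]
```

View pics/s2.png

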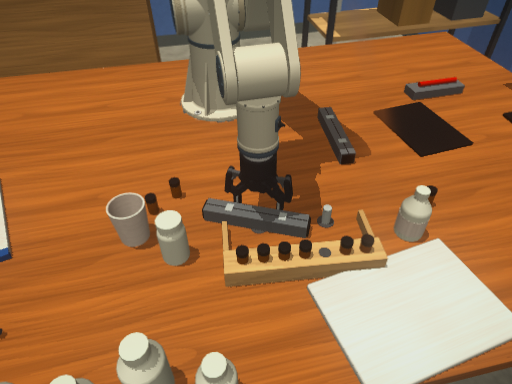

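The case now lies tilted 20° at (203..310, 203..235). Its left end sits just right of the post at (326,215), ready for the end push.

Run:
```python
from h import *
t=np.radians(20); a=np.array([np.sin(t),np.cos(t)]); c=np.array([-93,-81.]); p=c-157*a
print(p);go(*p,12,20,"x")
```

```text
[-146.6971625  -228.53174146]
clock 8.05 tool dock [-123.4  -72.4] z 2.3 q6 -62 | dx -31.6 dy -154.6 dz -9.7 az 1.570 (yaw -90) force [0.5 0.4 0.2] tool x in dock [-0.94  0.34]
```

Request:
send_rows(motion=[{"dx":22,"dy":0,"dz":0,"ax":0,"ay":0,"az":0,"jaw":1},{"dx":25,"dy":0,"dz":-45,"ax":0,"ay":0,"az":0,"jaw":1},{"dx":25,"dy":0,"dz":-90,"ax":0,"ay":0,"az":0.14,"jaw":-0.7},{"dx":-32,"dy":-155,"dz":-90,"ax":0,"ay":0,"az":1.57,"jaw":-0.7},{"dx":-32,"dy":-155,"dz":-90,"ax":0,"ay":0,"az":1.57,"jaw":-0.7},{"dx":-32,"dy":-155,"dz":-90,"ax":0,"ay":0,"az":1.57,"jaw":-0.7},{"dx":-32,"dy":-155,"dz":-90,"ax":0,"ay":0,"az":1.57,"jaw":-0.7},{"dx":-32,"dy":-155,"dz":-90,"ax":0,"ay":0,"az":1.57,"jaw":-0.7},{"dx":-32,"dy":-155,"dz":-90,"ax":0,"ay":0,"az":1.57,"jaw":-0.7},{"dx":-32,"dy":-155,"dz":-90,"ax":0,"ay":0,"az":1.57,"jaw":-0.7},{"dx":-32,"dy":-155,"dz":-90,"ax":0,"ay":0,"az":1.57,"jaw":-0.7},{"dx":-32,"dy":-155,"dz":-90,"ax":0,"ay":0,"az":1.57,"jaw":-0.7}])

```text
clock: 9.25
ee_pos: [487.0, -144.8, 92.5]
tcp_rot: [[0.383, 0.924, 0.002], [0.924, -0.383, -0.001], [-0.0, 0.002, -1.0]]
force: [0.5, 0.0, 0.6]
finger_gap: 0.148
gripper_force: 0.0
```

Run:
```python
from h import *
case("scene",(-95,-80)); case("top",(-95,-80)); go(-146.7,-228.5,12,20,"x")
```

```text
scene case dock [-92.  -81.3] size [ 40.6 231.1] tilt 19.8 A 1475
top case dock [-93.6 -81.5] size [ 40.4 234.1] tilt 19.9 A 981
clock 9.35 tool dock [-146.4 -229.1] z 92.5 q6 6 | dx 0.5 dy -0.5 dz 80.5 az 0.078 (yaw -4) force [-0.3 -0.1  0.2] tool x in dock [0.27 0.96]
```

Request:
send_rows(motion=[{"dx":0,"dy":0,"dz":40,"ax":0,"ay":0,"az":0.078,"jaw":-0.7},{"dx":0,"dy":0,"dz":70,"ax":0,"ay":0,"az":0.078,"jaw":-0.7},{"dx":0,"dy":0,"dz":82,"ax":0,"ay":0,"az":0.078,"jaw":-0.7},{"dx":0,"dy":0,"dz":82,"ax":0,"ay":0,"az":0.078,"jaw":-0.7}])

```text
clock: 9.75
ee_pos: [485.5, -144.2, 9.1]
tcp_rot: [[0.446, 0.895, -0.003], [0.895, -0.446, 0.001], [-0.0, -0.003, -1.0]]
force: [-0.7, -1.3, 0.4]
finger_gap: 0.152
gripper_force: 0.0
```

Run:
```python
from h import *
t=np.radians(19.85); a=np.array([np.sin(t),np.cos(t)]); c=np.array([-92.8,-81.4]); p=c+(66-131)*a
go(*p,12,19.85,"x")
```

```text
clock 9.75 tool dock [-147.9 -228.8] z 9.1 q6 10 | dx 92.3 dy 2.1 dz -3.0 az 0.003 (yaw -0) force [-0.7 -1.3  0.4] tool x in dock [0.34 0.94]
```

Push +x along the tool in two stages.

Request:
send_rows(motion=[{"dx":12,"dy":2,"dz":-2,"ax":0,"ay":0,"az":0.003,"jaw":-0.7},{"dx":20,"dy":2,"dz":-2,"ax":0,"ay":0,"az":0.003,"jaw":-0.7},{"dx":26,"dy":2,"dz":-2,"ax":0,"ay":0,"az":0.003,"jaw":-0.7},{"dx":32,"dy":2,"dz":-2,"ax":0,"ay":0,"az":0.003,"jaw":-0.7},{"dx":38,"dy":2,"dz":-2,"ax":0,"ay":0,"az":0.003,"jaw":-0.7},{"dx":44,"dy":2,"dz":-2,"ax":0,"ay":0,"az":0.003,"jaw":-0.7},{"dx":50,"dy":2,"dz":-2,"ax":0,"ay":0,"az":0.003,"jaw":-0.7},{"dx":56,"dy":2,"dz":-2,"ax":0,"ay":0,"az":0.003,"jaw":-0.7},{"dx":62,"dy":2,"dz":-2,"ax":0,"ay":0,"az":0.003,"jaw":-0.7},{"dx":66,"dy":2,"dz":-2,"ax":0,"ay":0,"az":0.003,"jaw":-0.7}])

```text
clock: 10.75
ee_pos: [518.3, -86.2, 13.3]
tcp_rot: [[0.45, 0.893, 0.001], [0.893, -0.45, -0.001], [-0.0, 0.001, -1.0]]
force: [-2.6, -5.8, 5.2]
finger_gap: 0.15
gripper_force: 3.3
```

Run:
```python
from h import *
t=np.radians(19.85); a=np.array([np.sin(t),np.cos(t)]); c=np.array([-92.8,-81.4]); p=c+(66-131)*a
case("scene",(-75,-40)); case("top",(-75,-40)); go(*p,12,19.85,"x")
```

```text
scene case dock [-79.4 -40.2] size [ 42.5 234.7] tilt 19.9 A 1527
top case dock [-72.3 -18.4] size [ 39.9 183.8] tilt 19.8 A 758
clock 10.85 tool dock [-122.1 -167. ] z 13.1 q6 17 | dx 25.4 dy -1.6 dz 1.1 az -0.002 (yaw 0) force [0.2 0.1 1.3] tool x in dock [0.34 0.94]
```

Request:
send_rows(motion=[{"dx":5,"dy":-1,"dz":1,"ax":0,"ay":0,"az":0,"jaw":-0.7},{"dx":10,"dy":-1,"dz":1,"ax":0,"ay":0,"az":0,"jaw":-0.7},{"dx":15,"dy":-1,"dz":1,"ax":0,"ay":0,"az":0,"jaw":-0.7},{"dx":20,"dy":-1,"dz":1,"ax":0,"ay":0,"az":0,"jaw":-0.7},{"dx":24,"dy":-1,"dz":1,"ax":0,"ay":0,"az":0,"jaw":-0.7},{"dx":28,"dy":-1,"dz":1,"ax":0,"ay":0,"az":0,"jaw":-0.7},{"dx":29,"dy":-1,"dz":1,"ax":0,"ay":0,"az":0,"jaw":-0.7}])

```text
clock: 11.55
ee_pos: [530.1, -59.9, 11.7]
tcp_rot: [[0.451, 0.893, 0.0], [0.893, -0.451, -0.0], [-0.0, 0.0, -1.0]]
force: [-2.3, -5.7, 5.2]
finger_gap: 0.147
gripper_force: 3.2
```

Run:
```python
from h import *
case("scene",(-70,-20),"s3"); case("top",(-70,-20)); go(-90,-80,12,19.85,"y")
```

```text
scene case dock [-78.  -11.6] size [ 56.7 233.1] tilt 19.7 A 1586
top case dock [-61.9  12.8] size [ 40.7 173.4] tilt 19.4 A 723
clock 11.65 tool dock [-113.6 -139.8] z 11.6 q6 20 | dx 64.3 dy 1.7 dz -0.4 az 1.568 (yaw -90) force [-1.4 -2.5  1.7] tool x in dock [0.34 0.94]
```

View pics/s3.png

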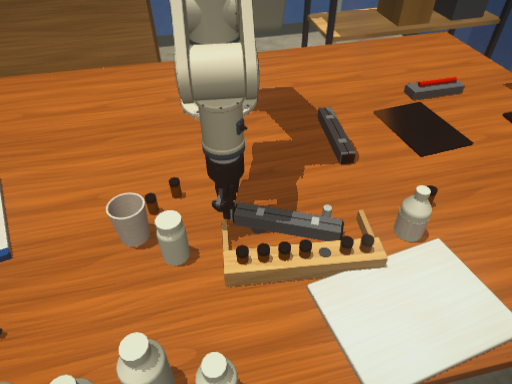

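The left end is now behind the post at (326,212). The right end at (235,213) is still outside, with the shut fingers behind it. Next I move to the near face to swing it in.

Run:
```python
from h import *
go(-142,-54,12,19.85,"y")
```

```text
clock 11.65 tool dock [-113.6 -139.8] z 11.6 q6 20 | dx 71.0 dy -56.0 dz -0.4 az 1.568 (yaw -90) force [-1.4 -2.5  1.7] tool x in dock [0.34 0.94]
```

Request:
send_rows(motion=[{"dx":-20,"dy":0,"dz":0,"ax":0,"ay":0,"az":0,"jaw":-0.7},{"dx":-22,"dy":0,"dz":-45,"ax":0,"ay":0,"az":0,"jaw":-0.7},{"dx":-22,"dy":0,"dz":-85,"ax":0,"ay":0,"az":-0.14,"jaw":-0.7},{"dx":71,"dy":-56,"dz":-85,"ax":0,"ay":0,"az":-1.57,"jaw":1},{"dx":71,"dy":-56,"dz":-85,"ax":0,"ay":0,"az":-1.57,"jaw":1},{"dx":71,"dy":-56,"dz":-85,"ax":0,"ay":0,"az":-1.57,"jaw":1},{"dx":71,"dy":-56,"dz":-85,"ax":0,"ay":0,"az":-1.57,"jaw":1},{"dx":71,"dy":-56,"dz":-85,"ax":0,"ay":0,"az":-1.57,"jaw":1},{"dx":71,"dy":-56,"dz":-85,"ax":0,"ay":0,"az":-1.57,"jaw":1},{"dx":71,"dy":-56,"dz":-85,"ax":0,"ay":0,"az":-1.57,"jaw":1},{"dx":71,"dy":-56,"dz":-85,"ax":0,"ay":0,"az":-1.57,"jaw":1},{"dx":71,"dy":-56,"dz":-85,"ax":0,"ay":0,"az":-1.57,"jaw":1}])

```text
clock: 12.85
ee_pos: [512.1, 29.1, 96.3]
tcp_rot: [[-0.856, 0.517, 0.0], [0.517, 0.856, 0.001], [-0.0, 0.001, -1.0]]
force: [-0.6, -1.2, -0.3]
finger_gap: 1.001
gripper_force: 0.0
```

```bash
sed -i 's/&(D\[...,0\]<1.5)/\&(D[...,0]<1.5)\&(np.hypot(D[...,0]+80,D[...,1]-75)>16)/' h.py
python3 - <<'E'
from h import *
case("scene",(-70,-20)); case("top",(-70,-20)); go(-142,-54,2,19.85,"y")
E
```

```text
scene case dock [-70.5 -14.4] size [ 41.  235.5] tilt 19.9 A 1578
top case dock [-41.4  69.6] size [39.4 53.9] tilt 19.8 A 132
clock 12.95 tool dock [-142.   -53.7] z 96.3 q6 -56 | dx -0.1 dy -0.3 dz 94.3 az -0.082 (yaw 5) force [ 0.5 -0.9 -0.6] tool x in dock [-0.91  0.42]
```

Run:
```python
from h import *
go(-123.5,-162.6,96,19.9,"x")
```

```text
clock 12.95 tool dock [-142.   -53.7] z 96.3 q6 -56 | dx -62.0 dy -91.3 dz 0.2 az 1.490 (yaw -85) force [ 0.5 -0.9 -0.6] tool x in dock [-0.91  0.42]
```

The left end is only at y=98, which would leave 2 mm at the right cheek on the swing. I'll go back and push the end in about 17 mm more.

Request:
send_rows(motion=[{"dx":-62,"dy":-91,"dz":0,"ax":0,"ay":0,"az":1.49,"jaw":-0.7},{"dx":-62,"dy":-91,"dz":0,"ax":0,"ay":0,"az":1.49,"jaw":-0.7},{"dx":-62,"dy":-91,"dz":0,"ax":0,"ay":0,"az":1.49,"jaw":-0.7},{"dx":-62,"dy":-91,"dz":0,"ax":0,"ay":0,"az":1.49,"jaw":-0.7},{"dx":-62,"dy":-91,"dz":0,"ax":0,"ay":0,"az":1.49,"jaw":-0.7},{"dx":-62,"dy":-91,"dz":0,"ax":0,"ay":0,"az":1.49,"jaw":-0.7},{"dx":-62,"dy":-91,"dz":0,"ax":0,"ay":0,"az":1.49,"jaw":-0.7},{"dx":-62,"dy":-91,"dz":0,"ax":0,"ay":0,"az":1.49,"jaw":-0.7},{"dx":-62,"dy":-91,"dz":0,"ax":0,"ay":0,"az":1.49,"jaw":-0.7},{"dx":-62,"dy":-91,"dz":0,"ax":0,"ay":0,"az":1.49,"jaw":-0.7},{"dx":-62,"dy":-91,"dz":45,"ax":0,"ay":0,"az":1.49,"jaw":-0.7},{"dx":-62,"dy":-91,"dz":84,"ax":0,"ay":0,"az":1.49,"jaw":-0.7}])

```text
clock: 14.15
ee_pos: [518.7, -81.3, 12.1]
tcp_rot: [[0.456, 0.89, 0.003], [0.89, -0.456, -0.0], [0.001, 0.003, -1.0]]
force: [0.8, 0.3, -0.5]
finger_gap: 0.148
gripper_force: 0.0
```

Run:
```python
from h import *
case("scene",(-70,-20))
t=np.radians(19.85); a=np.array([np.sin(t),np.cos(t)]); c=np.array([-70,-15.5]); p=c+(17-131)*a
go(*p,12,19.9,"x")
```

```text
scene case dock [-70.3 -14.2] size [ 42.3 232.7] tilt 20.1 A 1557
clock 14.2 tool dock [-126.8 -162.3] z 6.2 q6 18 | dx 43.4 dy 3.2 dz -5.9 az -0.007 (yaw 0) force [-1.9 -0.4 -4.7] tool x in dock [0.35 0.94]
```

Request:
send_rows(motion=[{"dx":10,"dy":3,"dz":0,"ax":0,"ay":0,"az":0,"jaw":-0.7},{"dx":20,"dy":3,"dz":0,"ax":0,"ay":0,"az":0,"jaw":-0.7},{"dx":27,"dy":3,"dz":0,"ax":0,"ay":0,"az":0,"jaw":-0.7},{"dx":32,"dy":3,"dz":0,"ax":0,"ay":0,"az":0,"jaw":-0.7},{"dx":37,"dy":3,"dz":0,"ax":0,"ay":0,"az":0,"jaw":-0.7},{"dx":41,"dy":3,"dz":0,"ax":0,"ay":0,"az":0,"jaw":-0.7},{"dx":44,"dy":3,"dz":0,"ax":0,"ay":0,"az":0,"jaw":-0.7},{"dx":44,"dy":3,"dz":0,"ax":0,"ay":0,"az":0,"jaw":-0.7}])

```text
clock: 15.0
ee_pos: [541.0, -43.2, 13.7]
tcp_rot: [[0.451, 0.892, 0.002], [0.892, -0.451, -0.0], [0.001, 0.002, -1.0]]
force: [-1.0, -1.5, 1.1]
finger_gap: 0.147
gripper_force: 0.6
```

Run:
```python
from h import *
case("scene",(-64,0)); go(-142,-54,12,19.85,"y")
```

```text
scene case dock [-65.4   2.6] size [ 41.5 237.6] tilt 19.4 A 1573
clock 15.05 tool dock [-104.9 -121.9] z 13.5 q6 22 | dx 51.1 dy -58.1 dz 1.4 az 1.568 (yaw -90) force [0.1 0.6 0.2] tool x in dock [0.34 0.94]
```

Run:
```python
from h import *
go(-136,-31,12,19.5,"y")
```

```text
clock 15.05 tool dock [-104.9 -121.9] z 13.5 q6 22 | dx 74.8 dy -60.4 dz 1.4 az 1.562 (yaw -89) force [0.1 0.6 0.2] tool x in dock [0.34 0.94]
```

Request:
send_rows(motion=[{"dx":-20,"dy":0,"dz":0,"ax":0,"ay":0,"az":0,"jaw":-0.7},{"dx":-22,"dy":0,"dz":-45,"ax":0,"ay":0,"az":0,"jaw":-0.7},{"dx":-22,"dy":0,"dz":-85,"ax":0,"ay":0,"az":-0.14,"jaw":-0.7},{"dx":75,"dy":-60,"dz":-85,"ax":0,"ay":0,"az":-1.57,"jaw":1},{"dx":75,"dy":-60,"dz":-85,"ax":0,"ay":0,"az":-1.57,"jaw":1},{"dx":75,"dy":-60,"dz":-85,"ax":0,"ay":0,"az":-1.57,"jaw":1},{"dx":75,"dy":-60,"dz":-85,"ax":0,"ay":0,"az":-1.57,"jaw":1},{"dx":75,"dy":-60,"dz":-85,"ax":0,"ay":0,"az":-1.57,"jaw":1},{"dx":75,"dy":-60,"dz":-85,"ax":0,"ay":0,"az":-1.57,"jaw":1},{"dx":75,"dy":-60,"dz":-85,"ax":0,"ay":0,"az":-1.57,"jaw":1},{"dx":75,"dy":-60,"dz":-85,"ax":0,"ay":0,"az":-1.57,"jaw":1},{"dx":75,"dy":-60,"dz":-85,"ax":0,"ay":0,"az":-1.57,"jaw":1}])

```text
clock: 16.25
ee_pos: [520.6, 51.0, 97.9]
tcp_rot: [[-0.856, 0.517, 0.001], [0.517, 0.856, 0.0], [-0.001, 0.001, -1.0]]
force: [-0.3, 0.3, 0.1]
finger_gap: 1.001
gripper_force: 0.0
```

Run:
```python
from h import *
case("scene",(-64,0)); go(-136,-31,3,19.5,"y")
```

```text
scene case dock [-65.6   4.8] size [ 43.  235.5] tilt 19.6 A 1589
clock 16.3 tool dock [-136.2  -30.9] z 97.8 q6 -54 | dx -0.1 dy -0.1 dz 94.8 az -0.075 (yaw 4) force [-0.6  1.   0.2] tool x in dock [-0.92  0.4 ]
```

Request:
send_rows(motion=[{"dx":0,"dy":0,"dz":40,"ax":0,"ay":0,"az":-0.075,"jaw":1},{"dx":0,"dy":0,"dz":75,"ax":0,"ay":0,"az":-0.075,"jaw":1},{"dx":0,"dy":0,"dz":94,"ax":0,"ay":0,"az":-0.075,"jaw":1},{"dx":0,"dy":0,"dz":94,"ax":0,"ay":0,"az":-0.075,"jaw":1},{"dx":0,"dy":0,"dz":94,"ax":0,"ay":0,"az":-0.075,"jaw":1}])

```text
clock: 16.8
ee_pos: [520.6, 50.7, 3.7]
tcp_rot: [[-0.889, 0.458, 0.0], [0.458, 0.889, 0.0], [0.0, 0.0, -1.0]]
force: [0.4, -0.6, 0.5]
finger_gap: 1.0
gripper_force: 0.0
```

Run:
```python
from h import *
go(-110.6,-40,3,19.5,"y"); go(-87,-47,3,9.7,"y"); go(-63,-54,3,0,"y")
```

```text
clock 16.8 tool dock [-136.2  -31.1] z 3.7 q6 -57 | dx -27.1 dy 0.6 dz 0.7 az -0.017 (yaw 1) force [ 0.4 -0.6  0.5] tool x in dock [-0.94  0.35]
clock 16.8 tool dock [-136.2  -31.1] z 3.7 q6 -57 | dx -51.6 dy 2.3 dz 0.7 az -0.188 (yaw 11) force [ 0.4 -0.6  0.5] tool x in dock [-0.94  0.35]
clock 16.8 tool dock [-136.2  -31.1] z 3.7 q6 -57 | dx -76.6 dy 4.2 dz 0.7 az -0.357 (yaw 20) force [ 0.4 -0.6  0.5] tool x in dock [-0.94  0.35]
```

Request:
send_rows(motion=[{"dx":-12,"dy":0,"dz":0.5,"ax":0,"ay":0,"az":-0.01,"jaw":1},{"dx":-21,"dy":0,"dz":0.5,"ax":0,"ay":0,"az":-0.017,"jaw":1},{"dx":-27,"dy":0,"dz":0.5,"ax":0,"ay":0,"az":-0.02,"jaw":1},{"dx":-31,"dy":1,"dz":0.5,"ax":0,"ay":0,"az":-0.045,"jaw":1},{"dx":-35,"dy":1,"dz":0.5,"ax":0,"ay":0,"az":-0.075,"jaw":1},{"dx":-39,"dy":1,"dz":0.5,"ax":0,"ay":0,"az":-0.103,"jaw":1},{"dx":-43,"dy":2,"dz":0.5,"ax":0,"ay":0,"az":-0.13,"jaw":1},{"dx":-47,"dy":2,"dz":0.5,"ax":0,"ay":0,"az":-0.158,"jaw":1},{"dx":-50,"dy":2,"dz":0.5,"ax":0,"ay":0,"az":-0.178,"jaw":1},{"dx":-52,"dy":2,"dz":0.5,"ax":0,"ay":0,"az":-0.19,"jaw":1}])

```text
clock: 17.8
ee_pos: [567.5, 28.5, 2.8]
tcp_rot: [[-0.96, 0.279, -0.0], [0.279, 0.96, 0.0], [0.0, -0.0, -1.0]]
force: [-4.5, 1.3, 2.3]
finger_gap: 1.002
gripper_force: 1.9
```

Run:
```python
from h import *
case("scene",(-45,0),"s4"); go(-63,-54,3,0,"y")
```

```text
scene case dock [-48.3   3.1] size [ 47.3 235. ] tilt 9.2 A 1680
clock 17.85 tool dock [-86.6 -47.7] z 2.8 q6 -71 | dx -24.3 dy -2.4 dz -0.2 az -0.164 (yaw 9) force [-2.3 -0.1  0.2] tool x in dock [-0.99  0.16]
```

View pics/s4.png

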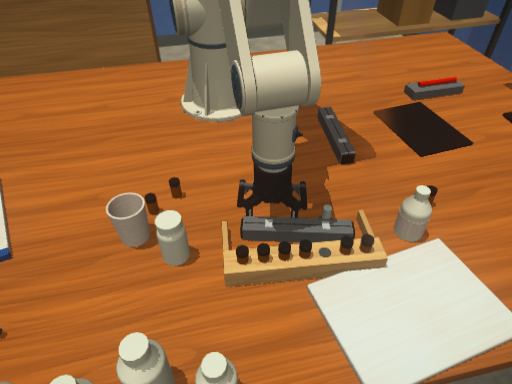

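The case is halfway round, with a tilt of about 9°, both ends between the cheeks and its left end behind the post at (326,212). I continue the swing.

Request:
send_rows(motion=[{"dx":-4,"dy":0,"dz":0,"ax":0,"ay":0,"az":-0.027,"jaw":1},{"dx":-8,"dy":-1,"dz":0,"ax":0,"ay":0,"az":-0.055,"jaw":1},{"dx":-12,"dy":-1,"dz":0,"ax":0,"ay":0,"az":-0.082,"jaw":1},{"dx":-16,"dy":-2,"dz":0,"ax":0,"ay":0,"az":-0.11,"jaw":1},{"dx":-20,"dy":-2,"dz":0,"ax":0,"ay":0,"az":-0.135,"jaw":1},{"dx":-23,"dy":-2,"dz":0,"ax":0,"ay":0,"az":-0.155,"jaw":1},{"dx":-24,"dy":-2,"dz":0,"ax":0,"ay":0,"az":-0.164,"jaw":1}])

```text
clock: 18.55
ee_pos: [590.5, 19.9, 2.8]
tcp_rot: [[-0.993, 0.119, 0.0], [0.119, 0.993, -0.0], [-0.0, 0.0, -1.0]]
force: [-2.2, -0.1, 0.1]
finger_gap: 0.996
gripper_force: 0.8
```

Run:
```python
from h import *
case("scene",(-35,0)); go(-51,0,3,0,"y")
```

```text
scene case dock [-33.7   2.7] size [ 47.4 234.8] tilt -0.1 A 1765
clock 18.6 tool dock [-63.  -53.4] z 2.8 q6 -81 | dx -12.0 dy 53.4 dz -0.2 az -0.000 (yaw 0) force [ 0.5 -0.2 -0.5] tool x in dock [-1.  0.]
```

Request:
send_rows(motion=[{"dx":8,"dy":0,"dz":0,"ax":0,"ay":0,"az":0,"jaw":1},{"dx":8,"dy":20,"dz":0,"ax":0,"ay":0,"az":0,"jaw":1},{"dx":8,"dy":40,"dz":0,"ax":0,"ay":0,"az":0,"jaw":1},{"dx":8,"dy":48,"dz":0,"ax":0,"ay":0,"az":0,"jaw":1},{"dx":3,"dy":48,"dz":0,"ax":0,"ay":0,"az":0,"jaw":1},{"dx":-1,"dy":48,"dz":0,"ax":0,"ay":0,"az":0,"jaw":1},{"dx":-4,"dy":48,"dz":0,"ax":0,"ay":0,"az":0,"jaw":1},{"dx":-7,"dy":48,"dz":0,"ax":0,"ay":0,"az":0,"jaw":1},{"dx":-9,"dy":48,"dz":0,"ax":0,"ay":0,"az":0,"jaw":1}])

```text
clock: 19.5
ee_pos: [603.5, 65.7, 2.6]
tcp_rot: [[-0.993, 0.121, -0.003], [0.121, 0.993, -0.0], [0.003, -0.001, -1.0]]
force: [-6.3, 1.3, 5.9]
finger_gap: 1.002
gripper_force: 3.3
```

Run:
```python
from h import *
case("scene",(-25,0)); go(-51,-5,3,0,"y")
```

```text
scene case dock [-26.2   2.2] size [ 46.7 234.2] tilt 0.3 A 1722
clock 19.55 tool dock [-55.1  -6.4] z 2.6 q6 -77 | dx -4.1 dy 1.4 dz -0.4 az -0.002 (yaw 0) force [-3.2  0.4  0.9] tool x in dock [-1.  0.]
```

Request:
send_rows(motion=[{"dx":-1.5,"dy":0,"dz":0,"ax":0,"ay":0,"az":0,"jaw":1},{"dx":-3,"dy":0,"dz":0,"ax":0,"ay":0,"az":0,"jaw":1},{"dx":-4,"dy":0,"dz":0,"ax":0,"ay":0,"az":0,"jaw":1},{"dx":-5,"dy":0,"dz":0,"ax":0,"ay":0,"az":0,"jaw":1},{"dx":-5,"dy":0,"dz":0,"ax":0,"ay":0,"az":0,"jaw":1}])

```text
clock: 20.05
ee_pos: [607.3, 65.3, 2.5]
tcp_rot: [[-0.993, 0.121, -0.005], [0.121, 0.993, -0.0], [0.005, -0.001, -1.0]]
force: [-10.2, 2.0, 7.4]
finger_gap: 1.001
gripper_force: 5.1
```

Run:
```python
from h import *
case("scene",(-25,0)); go(-51,-5,3,0,"y")
```

```text
scene case dock [-22.8   2.1] size [ 47.1 233.3] tilt 0.6 A 1660
clock 20.1 tool dock [-51.9  -6.4] z 2.4 q6 -77 | dx -0.9 dy 1.4 dz -0.6 az -0.002 (yaw 0) force [-9.2  0.1  8.1] tool x in dock [-1.  0.]
```

Request:
send_rows(motion=[{"dx":-1,"dy":0,"dz":0,"ax":0,"ay":0,"az":0,"jaw":1},{"dx":-2,"dy":0,"dz":0,"ax":0,"ay":0,"az":0,"jaw":1},{"dx":-3,"dy":0,"dz":0,"ax":0,"ay":0,"az":0,"jaw":1},{"dx":-3,"dy":0,"dz":0,"ax":0,"ay":0,"az":0,"jaw":1},{"dx":-3,"dy":0,"dz":0,"ax":0,"ay":0,"az":0,"jaw":1}])

```text
clock: 20.6
ee_pos: [607.2, 65.2, 2.3]
tcp_rot: [[-0.993, 0.121, -0.011], [0.121, 0.993, -0.0], [0.01, -0.001, -1.0]]
force: [-20.7, 3.1, 17.9]
finger_gap: 1.001
gripper_force: 10.4
```

Run:
```python
from h import *
case("scene",(-25,0)); s=observe(); print(np.round(s["torque"],2)); go(-51,-5,3,0,"y")
```

```text
scene case dock [-22.5   2.3] size [ 47.4 233.8] tilt 0.1 A 1663
[ 0.41  2.79 -0.08]
clock 20.65 tool dock [-51.9  -6.5] z 2.3 q6 -77 | dx -0.9 dy 1.5 dz -0.8 az -0.002 (yaw 0) force [-20.5   4.   16.1] tool x in dock [-1.  0.]
```

Pushing stalls at 20 N with tilt about 0, so the case is against the stop. I back off and verify.

Request:
send_rows(motion=[{"dx":6,"dy":0,"dz":0,"ax":0,"ay":0,"az":0,"jaw":1},{"dx":20,"dy":0,"dz":0,"ax":0,"ay":0,"az":0,"jaw":1},{"dx":45,"dy":0,"dz":0,"ax":0,"ay":0,"az":0,"jaw":1},{"dx":60,"dy":0,"dz":-45,"ax":0,"ay":0,"az":0,"jaw":1},{"dx":100,"dy":0,"dz":-90,"ax":0,"ay":0,"az":0,"jaw":1},{"dx":140,"dy":0,"dz":-130,"ax":0,"ay":0,"az":0,"jaw":1},{"dx":180,"dy":0,"dz":-170,"ax":0,"ay":0,"az":0,"jaw":1},{"dx":220,"dy":0,"dz":-200,"ax":0,"ay":0,"az":0,"jaw":1},{"dx":220,"dy":0,"dz":-200,"ax":0,"ay":0,"az":0,"jaw":1}])

```text
clock: 21.55
ee_pos: [392.9, 91.8, 205.1]
tcp_rot: [[-0.993, 0.12, 0.003], [0.12, 0.993, 0.001], [-0.003, 0.001, -1.0]]
force: [0.4, -0.5, -0.2]
finger_gap: 1.004
gripper_force: 0.0
```

Run:
```python
from h import *
case("scene",(-22,0),"s5"); case("top",(-22,0),"t5"); snap("wrist","w5")
a=cv2.imread("pics/s5.png")[180:300,190:410];b=cv2.imread("pics/t5.png")[90:190,160:320]; w=cv2.imread("pics/w5.png")
o=np.zeros((600,800,3),np.uint8); o[:218,:400]=cv2.resize(a,(400,218)); o[:250,400:]=cv2.resize(b,(400,250)); o[255:600,:460]=cv2.resize(w,(460,345)); cv2.imwrite("pics/c5.png",o)
```

```text
scene case dock [-19.7   2. ] size [ 42.  233.6] tilt 0.2 A 1643
top case dock [-20.    0.1] size [ 42.5 235. ] tilt 0.2 A 1009
```

View pics/c5.png

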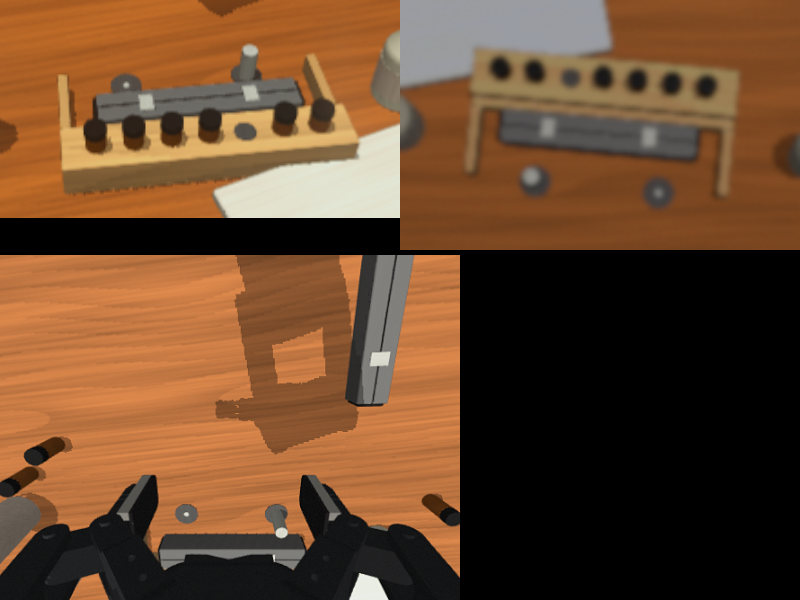

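Both views show the case flush along the back stop, between the cheeks and behind the post: centre at dock (-20,1), tilt 0.2°. I check the bystanders and hand in.

Run:
```python
from h import *
ci,p,d=snap("top"); W=heightmap(ci,d)
for nm,x,y in(("jar",603,-181),("cup",530,-266),("v2",464,-224),("v1",422,-169),("v3",587,397)):
    m=(d>0)&(W[...,2]>12)&(np.hypot(W[...,0]-x,W[...,1]-y)<55); r=cv2.minAreaRect(W[m][:,:2].astype(np.float32)); print(nm,np.round(r[0]),np.round(r[1]),W[m][:,2].max().round())
print(close_job())
```

```text
jar [ 603. -181.] [52. 51.] 116.0
cup [ 530. -266.] [74. 73.] 101.0
v2 [ 481. -234.] [44. 63.] 101.0
v1 [ 422. -169.] [23. 23.] 55.0
v3 [587. 396.] [25. 21.] 54.0
the job is handed in; nothing more can be done
None
```

The case is flush along the back stop between the two cheeks (measured centre at dock (-20, 1) mm, tilt 0.2°). The jar, cup and two of the vials re-measured unmoved; the third vial's reading was mixed with the cup, and I did not re-measure the white bottle. The job was handed in at about 22 s; the hand-in gave no verdict.

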